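Retire a worn box cutter

TASK

The red box cutter is worn out: drop it into the open grey collection box, then press the box's yellow lid down until its catch snaps and holds it shut. Leave the orange cutter and the other things on the bench where they are.

Things in the scene. Friction and masses are not known exactly. Their poses are not given: they have to be found in the camera images.
- cutter_red: box cutter with a RED body, to be discarded; 27 wide (x) x 172 long (y, blade tip included) x 18 mm thick, lying flat on the bench, about 0.1 kg or less. Origin: centre of its underside; y runs along its length, z up.
- cutter_orange: box cutter of the same shape and size with an ORANGE body, still in use: leave it where it lies. Origin and axes as for the red one. Which of the two lies nearer to the robot varies.
- used_box: grey collection box, screwed to the bench, open at the top: outside 160 (x) x 250 (y) x 70 mm high, walls and floor 4 mm. Small black roller catch at the middle of its front (-x) wall, reaching 39 mm out, its top 4 mm below the rim. Origin: centre of its underside; x points from the front wall to the hinged rear wall, y along its width, z up.
- box_floor (a point): centre of the box's inner floor, 4 mm above the bench
- lid (a joint): angle of the box's yellow lid, hinged along the rear (+x) top edge: 0 = fully shut and caught; starts standing open at about 1.45 to 1.8 (pi/2 = upright); stop at 1.9. The hinge is sprung towards open: a lid that has not passed the catch (the catch is met at about 0.08, passed at about 0.03; some 6 to 8 N near the front edge) rises again when let go.
- lid_hinge (a point): middle of the lid's hinge axis, on the rear top edge of the box (80 mm behind the box centre, 70 mm above the bench); axis along the box's y
- lid_press (a point): point on the lid's outer (when shut: upper) face, on its centre line, 145 mm from the hinge: a good place to push. The lid is a plate 254 mm wide, 162 mm from hinge to front edge, outer face 7 mm above the hinge axis when shut; a thumb tab 50 mm wide at the middle of the front edge reaches 194 mm from the hinge. Its x axis points from the front edge to the hinge, z out of the outer face.
- tape: roll of brown tape lying on its side face, 93 mm across, 48 mm high; bystander. Origin: centre of its underside.
- marker: black and white marker pen, 17 x 135 x 16 mm; bystander. Origin: centre of its underside.
- sardines_1: flat light-coloured fish tin, 63 x 105 x 26 mm; bystander. Origin: centre of its underside.
- oregano: small spice jar with a black cap, 41 mm across, 105 mm high; bystander. Origin: centre of its underside.
Mind the look-alikes: they are no part of the job. There is more than one size of the cutter_red; the job needs the larger.

How it is judged:
On the way:
1. the red cutter lies in the grey box, let go, while the lid is still open (x of cutter_red in the frame of used_box between -0.076 and 0.076 m and y of cutter_red in the frame of used_box between -0.121 and 0.121 m and z of cutter_red in the frame of used_box between -0.005 and 0.045 m and contact force between the fingers and cutter_red below 0.1 N and linear speed of cutter_red below 0.03 m/s and value of joint lid above 0.2 rad), for 0.2 s.
At the end, for the whole second after the job is handed in: The red cutter rests inside the grey box (its origin between the walls and less than 45 mm above the box's underside, slower than 0.03 m/s, not held) and the lid is shut behind the catch (lid angle below 0.02 rad) (x of cutter_red in the frame of used_box between -0.076 and 0.076 m and y of cutter_red in the frame of used_box between -0.121 and 0.121 m and z of cutter_red in the frame of used_box between -0.005 and 0.045 m and contact force between the fingers and cutter_red below 0.1 N and linear speed of cutter_red below 0.03 m/s and value of joint lid below 0.02 rad); the robot touches nothing.
It fails at once if the orange cutter, the tape, the marker, the fish tin or the spice jar is moved by more than 40 mm (distance of any of cutter_orange, tape, marker, sardines_1, oregano from where it was at the start of the episode above 0.04 m).
It also fails if it takes over 51 s, if anything falls off the work surface, if the arm or the gripper's body presses on something with over 40 N, if the wrist force passes 120 N, or if a joint passes its speed limit or range.

ROBOT

A 7-joint arm with a two-finger parallel gripper is mounted at the origin on a cart in front of the work surface, level with it; the furniture and walls round the work are solid. World frame = base frame: x ahead of the robot, y to its left, z up, the work surface at z = 0. Lengths are in m, angles in rad, forces in N, time in s.
With the tool pointing down it reaches from about 0.425 to 0.875 m from the base axis. Payload 4.7 kg.
Tool frame: the origin (TCP) lies midway between the tips of the shut fingers; the grasp point (between the pads) lies 19 mm behind it; z points along the fingers, y is the line along which they close (so a half turn about z gives the same grasp; the last joint's range is limited). The gripper opens to 87 mm and grips with 3 to 60 N. Pads are 19 mm wide; open, the fingers measure 117 mm over their backs; the gripper's body (75 mm by 190 mm) begins 51 mm behind the grasp point.
Start: joints at [-1.239, 0.321, -0.07, 1.45, 0.023, 1.371, -0.057], TCP at [0.203, 0.617, 0.223] pointing down, gripper open.
Joint ranges: [-2.86, 2.86], [-0.3, 2.09], [-1.38, 1.24], [0.06, 2.45], [-1.56, 4.7], [0.09, 2.05], [-2.69, 2.69]. Speed limits (rad/s): [2.57, 2.57, 3.14, 3.14, 3.14, 3.14, 3.14].

INTERFACE

Orientations are given as a rotation vector (axis times angle).
In Python, from bench import ctrl gives the robot as it stands. The module is installed in compiled form; this text tells all that it offers.
- The arm moves only by the tool carry_out, never from a script. Its argument "steps" is a list of rows, each a list of 7 numbers: the turn, a rotation vector about the world's x, y, z in degrees, then the shift along the world's x, y, z in cm, then the opening, from 0 (shut) to 1 (fully open). A call has 1 to 12 rows; each row is the pose to reach, as a shift and turn from the pose commanded when the call began; what a row does not reach only later rows make up. A row lasts 1/10 s, in which the tool goes at most 50 mm and 8.59 degrees, less where a joint would pass 70% of its speed; a pose out of reach is approached as far as the arm can. A call with a gripper value outside its range is refused whole. The fingers move at their own pace and stop on an object; "squeeze" is the grip in N (left out, the last holds). Time passes only in rows, so rows that repeat a pose let the fingers close. It gives the time, the measured TCP pose, the force, the opening and the grip force at its end, in the units of the state.
- ctrl.get_state(): the state, without advancing time (a new reading comes with each control period).
- ctrl.get_image(name): name is "scene" or "top"; returns a dict with "pixels" (400x640x3 uint8, red, green, blue), "camera_matrix" (3x3 intrinsics, pixels), "cam_to_world" (4x4, takes a point from camera to world coordinates). Camera axes: x right, y down, z forward; pixel columns grow to the right and rows downward; lengths in m; the calibration is good to about 2 mm. A picture is of the moment at which its call begins. There is no depth.
- ctrl.close_job(): hands the job in; it is judged then, once.
The state is a dict: "time": time; "joint_positions": joint angles; "qd": joint speeds; "joint_torque": joint torques, N m; "position": TCP position; "tool_rot": TCP orientation; "ft_force": force on the tool from outside, world axes, zero at the start; "torque": the same for the moment, N m; "grip_width": opening from 0.0 (shut) to 1.0 (fully open); "grip_force": force on a finger pad.
Only numpy, scipy, OpenCV 4.12 (cv2) and the standard library are available. Lean on these libraries where they do the work, as an engineer would, in place of code of your own. Each camera call takes 0.05 s, during which the arm holds its last target. There are 200 camera calls.

## Working session

There is one attempt and no reset: what is moved stays moved. The work goes in short steps, Python scripts to look and compute and a tool call to move; the robot and the scene stay as the last step left them, time stands still between calls to the robot, and variables do not carry over. Pictures are saved under pics/ and viewed, at most 10 in all, crops included, and the job is handed in when it is done.

Besides the shell and the picture viewer there is one more tool, called after "Request:" as name(argument=value, ...), one argument or row to a line, values as JSON. carry_out: Moves the arm, as the interface text tells. Its arguments: {"type":"object","properties":{"steps":{"type":"array","items":{"type":"array","items":{"type":"number"}}},"squeeze":{"type":"number"}},"required":["steps"]}

```bash
mkdir -p pics; cat > h.py <<'E'
import numpy as np, cv2
from bench import ctrl
def snap(n,f):
    im=ctrl.get_image(n); cv2.imwrite(f'pics/{f}.png',im['pixels'][:,:,::-1]); np.savez(f'{f}.npz',K=im['camera_matrix'],T=im['cam_to_world'],p=im['pixels']); return im
def ray(f,u,v,z):
    d=np.load(f'{f}.npz');K,T=d['K'],d['T']
    r=T[:3,:3]@np.linalg.solve(K,[u,v,1]);o=T[:3,3]
    return o+r*(z-o[2])/r[2]
def proj(f,P):
    d=np.load(f'{f}.npz');K,T=d['K'],d['T']
    c=K@(T[:3,:3].T@(np.asarray(P)-T[:3,3]));return c[:2]/c[2]
def crop(f,u0,v0,u1,v1,s,g):
    p=np.load(f'{f}.npz')['p'][v0:v1,u0:u1,::-1]
    cv2.imwrite(f'pics/{g}.png',cv2.resize(p,None,fx=s,fy=s,interpolation=cv2.INTER_CUBIC))
E
python3 - <<'E'
from h import *
snap('top','t0');snap('scene','s0')
s=ctrl.get_state()
for k,v in s.items():print(k,np.round(v,3))
print(np.load('t0.npz')['T'].round(3),np.load('s0.npz')['T'].round(3))
E
```

```text
time 0.1
joint_positions [-1.239  0.322 -0.07   1.452  0.023  1.371 -0.057]
qd [-0.001 -0.001  0.001 -0.003 -0.001 -0.001 -0.   ]
joint_torque [ 0.0000e+00 -4.9257e+01 -4.0600e-01 -3.1340e+01 -6.4000e-02  4.0000e-02
  0.0000e+00]
position [0.203 0.617 0.222]
tool_rot [-4.970e-01 -3.102e+00  3.000e-03]
ft_force [-0.475  0.953  0.572]
torque [-0.027 -0.058  0.014]
grip_force 0.0
grip_width 1.003
[[-0.017 -0.998  0.063  0.475]
 [-1.     0.016 -0.017 -0.02 ]
 [ 0.016 -0.063 -0.998  1.58 ]
 [ 0.     0.     0.     1.   ]] [[ 0.69  -0.326  0.646 -0.219]
 [-0.724 -0.32   0.612 -0.78 ]
 [ 0.007 -0.89  -0.456  0.639]
 [ 0.     0.     0.     1.   ]]
```

View pics/t0.png

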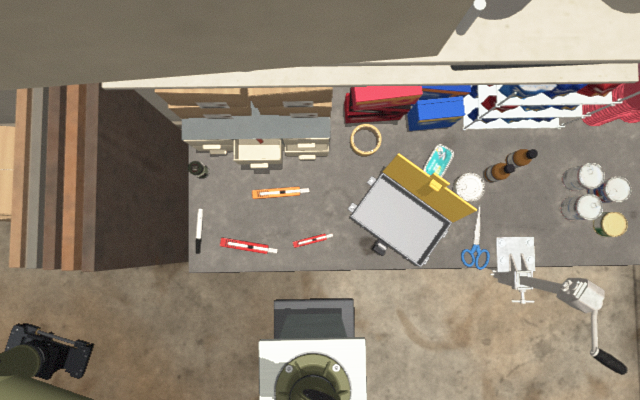

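View pics/s0.png

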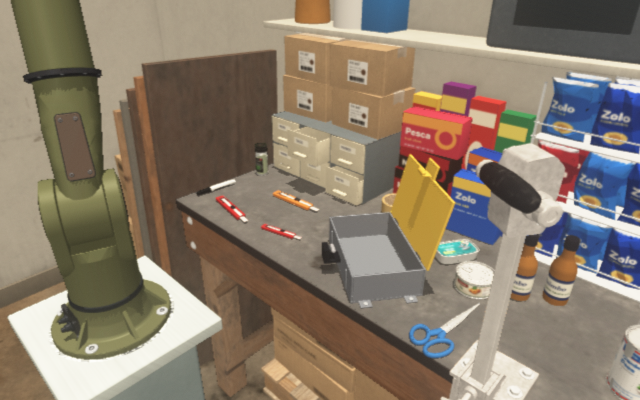

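The top view shows these candidates:
- large red cutter at (248,246)
- small red cutter at (314,240), a look-alike
- orange cutter at (281,193)

By the description I choose the larger red one at (248,246). The box is centred near (400,220), with its catch at (379,248) and the lid standing open to the upper right. I'll check the choice in a close crop.

```bash
python3 - <<'E'
from h import *
crop('t0',190,170,350,270,5,'c0')
crop('t0',335,145,485,270,5,'c1')
E
```

```text
(no output)
```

View pics/c0.png

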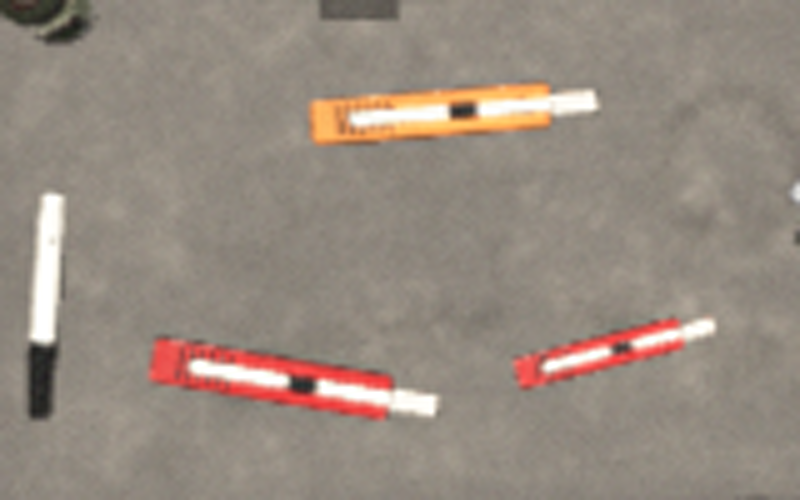

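View pics/c1.png

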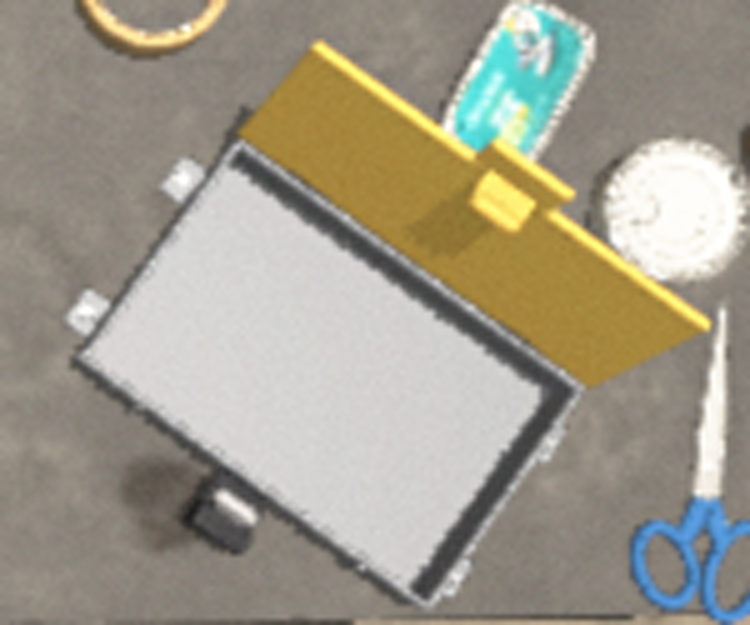

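The close crop shows the chosen cutter: its body end is at crop (151,361) and its blade tip at (438,405), clearly longer than the red one on the right. The box rim corners in the second crop are at (237,145), (80,360), (430,603) and (580,385).

```bash
python3 - <<'E'
from h import *
from scipy.spatial.transform import Rotation as R
c=lambda u,v:(u/5+190-.4,v/5+170-.4); d=lambda u,v:(u/5+335-.4,v/5+145-.4)
a=ray('t0',*c(151,361),.012);b=ray('t0',*c(438,405),.009)
print('red',a,b,(a+b)/2,np.linalg.norm(b-a),np.degrees(np.arctan2(*(b-a)[1::-1])))
for n,u,v in (('small',516,372),('smalltip',715,326),('orA',311,122),('orB',598,100)):print(n,ray('t0',*c(u,v),.01))
k=[ray('t0',*d(*p),.07) for p in ((237,145),(80,360),(430,603),(580,385))]
print(np.round(k,4));C=np.mean(k,0);print('box',C)
x=(k[0]-k[1]+k[3]-k[2])/2; y=(k[0]-k[3]+k[1]-k[2])/2
print(np.linalg.norm(x),np.linalg.norm(y),np.degrees(np.arctan2(x[1],x[0])),np.degrees(np.arctan2(y[1],y[0]))-90)
yaw=(np.arctan2(x[1],x[0])*160+(np.arctan2(y[1],y[0])-np.pi/2)*250)/410
ux=np.array([np.cos(yaw),np.sin(yaw),0]);uy=np.array([-ux[1],ux[0],0])
H=np.array([C[0],C[1],.07])+.08*ux
for th in (1.4,1.5,1.6,1.7,1.8):
    e=H-ux*np.cos(th)*.162+np.array([0,0,.162*np.sin(th)])
    print(th,[((proj('t0',e+s*.127*uy)+.4-[335,145])*5).round(0) for s in(1,-1)])
s=ctrl.get_state();print(s['time'],R.from_rotvec(s['tool_rot']).as_matrix().round(3))
E
```

```text
red [0.44565483 0.27155773 0.012     ] [0.41632052 0.10028811 0.009     ] [0.43098768 0.18592292 0.0105    ] 0.1737894768757704 -99.71906514968069
small [0.43530671 0.05315934 0.01      ]
smalltip [ 0.46088873 -0.06702653  0.01      ]
orA [0.58792954 0.17499876 0.01      ]
orB [0.59859504 0.00145876 0.01      ]
[[ 0.6375 -0.2129  0.07  ]
 [ 0.5133 -0.1185  0.07  ]
 [ 0.3693 -0.3186  0.07  ]
 [ 0.494  -0.4098  0.07  ]]
box [ 0.5035414  -0.26495002  0.07      ]
0.1552471164751818 0.24509897278587803 -36.71713480991169 -35.90542931781598
1.4 [array([239., 144.]), array([638., 425.])]
1.5 [array([257., 118.]), array([657., 399.])]
1.6 [array([275.,  93.]), array([674., 374.])]
1.7 [array([292.,  69.]), array([691., 349.])]
1.8 [array([308.,  45.]), array([706., 324.])]
0.1 [[-0.95   0.312 -0.   ]
 [ 0.312  0.95  -0.002]
 [-0.    -0.002 -1.   ]]
```

Request:
carry_out(
  steps=[
    [0,0,-81.5,22.8,-43.1,-10,1],
    [0,0,-81.5,22.8,-43.1,-10,1],
    [0,0,-81.5,22.8,-43.1,-10,1],
    [0,0,-81.5,22.8,-43.1,-10,1],
    [0,0,-81.5,22.8,-43.1,-10,1],
    [0,0,-81.5,22.8,-43.1,-10,1],
    [0,0,-81.5,22.8,-43.1,-10,1],
    [0,0,-81.5,22.8,-43.1,-10,1],
    [0,0,-81.5,22.8,-43.1,-10,1],
    [0,0,-81.5,22.8,-43.1,-10,1],
    [0,0,-81.5,22.8,-43.1,-10,1],
    [0,0,-81.5,22.8,-43.1,-10,1],
  ],
)

```text
time: 1.3
position: [0.4311, 0.1853, 0.1222]
tool_rot: [-2.404, -2.022, 0.001]
ft_force: [-0.5, 0.1, -0.2]
grip_width: 1.0
grip_force: 0.0
```

Request:
carry_out(
  steps=[
    [0,0,0,0,0,-4,0.7],
    [0,0,0,0,0,-8,0.7],
    [0,0,0,0,0,-10.5,0.7],
    [0,0,0,0,0,-11.7,0.7],
    [0,0,0,0,0,-11.7,0.7],
    [0,0,0,0,0,-11.7,0],
    [0,0,0,0,0,-11.7,0],
    [0,0,0,0,0,-11.7,0],
    [0,0,0,0,0,-11.7,0],
    [0,0,0,0,0,-11.7,0],
    [0,0,0,0,0,-11.7,0],
  ],
  squeeze=20,
)

```text
time: 2.4
position: [0.4314, 0.1866, 0.006]
tool_rot: [2.402, 2.025, 0.001]
ft_force: [0.2, -0.4, 2.2]
grip_width: 0.313
grip_force: 20.0
```

Request:
carry_out(
  steps=[
    [0,0,0,0,0,3,0],
    [0,0,0,0,0,8,0],
    [0,0,0,0,0,13,0],
    [0,0,-26.5,5.6,-44,14,0],
    [0,0,-26.5,5.6,-44,14,0],
    [0,0,-26.5,5.6,-44,14,0],
    [0,0,-26.5,5.6,-44,14,0],
    [0,0,-26.5,5.6,-44,14,0],
    [0,0,-26.5,5.6,-44,14,0],
    [0,0,-26.5,5.6,-44,14,0],
    [0,0,-26.5,5.6,-44,14,0],
    [0,0,-26.5,5.6,-44,14,0],
  ],
)

```text
time: 3.6
position: [0.4869, -0.2561, 0.1458]
tool_rot: [2.802, 1.42, 0.001]
ft_force: [1.0, 0.1, -1.3]
grip_width: 0.307
grip_force: 20.0
```

```bash
python3 - <<'E'
from h import *
snap('scene','s1');snap('top','t1')
a=np.load('s1.npz')['p'][100:320,250:550,::-1];b=np.load('t1.npz')['p'][100:320,250:550,::-1]
cv2.imwrite('pics/m1.png',cv2.resize(np.vstack([a,b])[:,:],None,fx=1.36,fy=1.36))
s=ctrl.get_state();print(s['time'],s['position'],s['tool_rot'],s['grip_force'],s['grip_width'])
print(proj('t1',s['position']))
E
```

```text
3.7 [ 0.48560739 -0.26127183  0.14594246] [ 2.80397727  1.40520816 -0.0048324 ] 19.96561288833618 0.30881097433846216
[404.20460211 225.05661833]
```

View pics/m1.png

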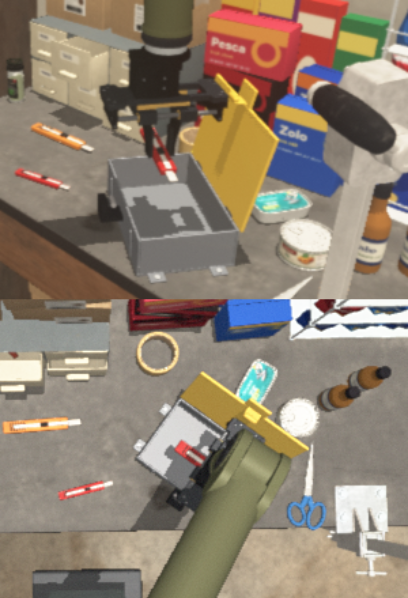

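The picture shows the red cutter held above the box, roughly parallel to its long side. The lid is clear behind the gripper, so I'll lower and release.

Request:
carry_out(
  steps=[
    [0,0,0,0,0,-3,0],
    [0,0,0,0,0,-6,0],
    [0,0,0,0,0,-9,0],
    [0,0,0,0,0,-11,0],
    [0,0,0,0,0,-11,0],
    [0,0,0,0,0,-11,0],
    [0,0,0,0,0,-11,0.55],
    [0,0,0,0,0,-11,0.55],
    [0,0,0,0,0,-11,0.55],
    [0,0,0,0,0,-11,0.55],
    [0,0,0,0,0,-11,0.55],
    [0,0,0,0,0,-11,0.55],
  ],
)

```text
time: 4.9
position: [0.4872, -0.2535, 0.0357]
tool_rot: [2.802, 1.421, 0.0]
ft_force: [0.5, 0.2, 0.5]
grip_width: 0.545
grip_force: 0.0
```

Request:
carry_out(
  steps=[
    [0,0,0,0,0,5,0.55],
    [0,0,0,0,0,10,0.55],
    [0,0,0,0,0,15,0],
    [0,0,0,0,0,20,0],
    [0,0,0,0,0,24,0],
    [0,0,90,0,0,28,0],
    [0,0,90,0,0,28,0],
    [0,0,90,0,0,28,0],
    [0,0,90,15.4,-11.2,28,0],
    [0,0,90,15.4,-11.2,28,0],
    [0,0,90,15.4,-11.2,28,0],
    [0,0,90,15.4,-11.2,28,0],
  ],
  squeeze=10,
)

```text
time: 6.1
position: [0.6432, -0.3658, 0.3144]
tool_rot: [-1.729, -2.622, -0.001]
ft_force: [1.1, 0.7, 1.9]
grip_width: 0.008
grip_force: 0.0
```

Request:
carry_out(
  steps=[
    [0,0,41,0,0,0,0],
    [0,0,41,0,0,0,0],
    [0,0,41,0,0,0,0],
    [0,0,41,0,0,0,0],
    [0,0,41,0,0,0,0],
    [0,0,41,0,0,0,0],
  ],
)

```text
time: 6.7
position: [0.6411, -0.3656, 0.3153]
tool_rot: [-0.713, -3.059, -0.001]
ft_force: [0.1, 0.1, -0.8]
grip_width: 0.01
grip_force: 0.0
```

```bash
python3 - <<'E'
from h import *
from scipy.spatial.transform import Rotation as R
snap('scene','s2');snap('top','t2')
a=np.load('s2.npz')['p'][90:310,250:550,::-1];b=np.load('t2.npz')['p'][90:310,250:550,::-1]
cv2.imwrite('pics/m2.png',cv2.resize(np.vstack([a,b])[:,:],None,fx=1.36,fy=1.36))
s=ctrl.get_state();print(s['time'],s['position'],s['grip_width'],s['ft_force'],s['joint_positions'])
M=R.from_rotvec(s['tool_rot']).as_matrix();print(M.round(3),np.degrees(np.arctan2(M[1,1],M[0,1])))
E
```

```text
6.8 [ 0.64106705 -0.36556824  0.31535635] 0.009343933491849183 [-0.05200543 -0.19830598 -0.00859218] [ 0.11886035  0.55400296  0.63539799  1.0402569  -0.31829646  1.63649911
  1.76715841]
[[-0.896  0.445 -0.   ]
 [ 0.445  0.896  0.   ]
 [ 0.001  0.    -1.   ]] 63.57681723692307
```

View pics/m2.png

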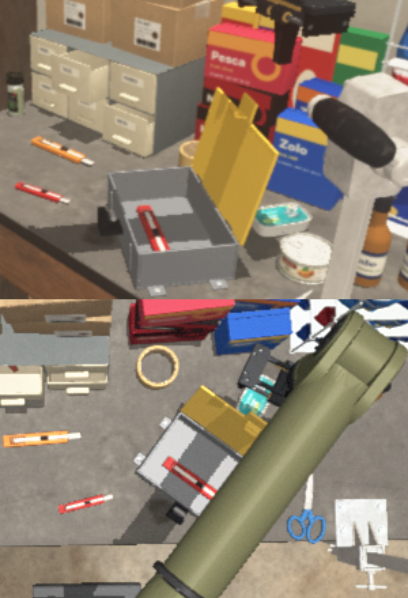

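The red cutter lies in the box at about (200,480) in the lower half of the picture. The shut fingers hang behind the lid, over the fish tin. I'll go down behind the lid and start pushing.

Request:
carry_out(
  steps=[
    [0,0,-10,0,0,-4,0],
    [0,0,-10,0,0,-8,0],
    [0,0,-10,0,0,-10,0],
    [0,0,-10,-1.6,1.2,-10,0],
    [0,0,-10,-3.2,2.4,-10,0],
    [0,0,-10,-4.6,3.4,-10,0],
    [0,0,-10,-5.9,4.3,-10,0],
    [0,0,-10,-5.9,4.3,-10,0],
  ],
)

```text
time: 7.6
position: [0.5813, -0.3217, 0.2161]
tool_rot: [-0.98, -2.985, -0.002]
ft_force: [-0.4, 0.2, -0.2]
grip_width: 0.009
grip_force: 0.0
```

```bash
python3 - <<'E'
from h import *
snap('scene','s3')
crop('s3',290,90,530,310,2.5,'c3')
s=ctrl.get_state();print(s['time'],s['position'],s['tool_rot'],s['ft_force'])
E
```

```text
7.65 [ 0.58212181 -0.32213265  0.2160424 ] [9.79073465e-01 2.98444570e+00 1.33143177e-03] [0.66828314 0.12814816 0.37317541]
```

View pics/c3.png

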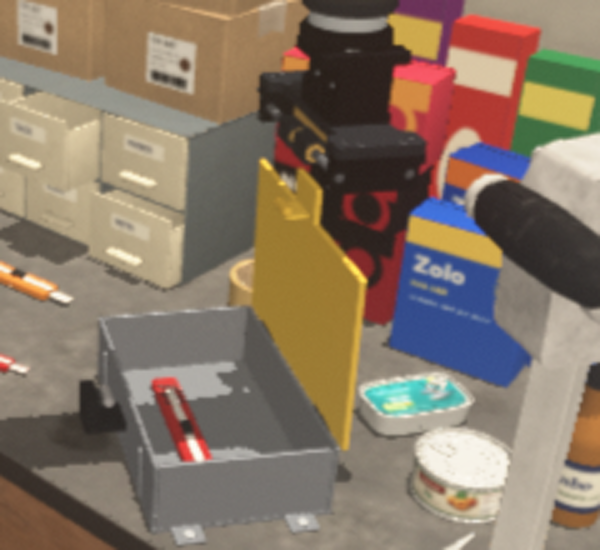

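The crop shows the lid pushed to nearly upright by the fingers behind it, with the cutter at rest in the box. I'll follow the arc forward and down.

Request:
carry_out(
  steps=[
    [0,0,0,-1.5,1.1,0,0],
    [0,0,0,-3.1,2.2,-0.3,0],
    [0,0,0,-4.5,3.3,-0.9,0],
    [0,0,0,-5.9,4.3,-1.6,0],
    [0,0,0,-7.3,5.3,-2.6,0],
    [0,0,0,-8.5,6.2,-3.8,0],
    [0,0,0,-9.5,7.0,-5.2,0],
    [0,0,0,-10.4,7.6,-6.7,0],
    [0,0,0,-11.1,8.2,-8.4,0],
    [0,0,0,-11.7,8.6,-10.1,0],
    [0,0,0,-11.9,8.7,-10.8,0],
    [0,0,0,-11.9,8.7,-10.8,0],
  ],
)

```text
time: 8.85
position: [0.463, -0.2357, 0.1071]
tool_rot: [-0.979, -2.984, 0.0]
ft_force: [-0.5, -0.1, 1.4]
grip_width: 0.005
grip_force: 0.3
```

Request:
carry_out(
  steps=[
    [0,0,0,-0.3,0.2,-0.7,0],
    [0,0,0,-0.3,0.2,-1.4,0],
    [0,0,0,-0.3,0.2,-2.0,0],
    [0,0,0,-0.3,0.2,-2.5,0],
    [0,0,0,-0.3,0.2,-2.8,0],
    [0,0,0,-0.3,0.2,-3.0,0],
    [0,0,0,-0.3,0.2,-3.0,0],
  ],
)

```text
time: 9.55
position: [0.4601, -0.2337, 0.0775]
tool_rot: [-0.978, -2.985, 0.0]
ft_force: [-0.8, 0.4, 0.4]
grip_width: 0.008
grip_force: 0.0
```

Request:
carry_out(
  steps=[
    [0,0,0,0,0,-0.2,0],
    [0,0,0,0,0,-0.4,0],
    [0,0,0,0,0,-0.4,0],
  ],
)

```text
time: 9.85
position: [0.4603, -0.2338, 0.0769]
tool_rot: [-0.978, -2.985, -0.003]
ft_force: [-8.8, 4.7, 27.7]
grip_width: 0.012
grip_force: 13.9
```

The tool now meets a firm stop at the shut height (z of about 0.077, 28 N). I'll retreat and look.

Request:
carry_out(
  steps=[
    [0,0,0,0,0,1,0],
    [0,0,0,0,0,5,0],
    [0,0,0,0,0,10,0],
    [0,0,0,0,0,15,0],
    [0,0,0,0,0,18,0],
    [0,0,0,0,0,18,0],
    [0,0,0,0,0,18,0],
    [0,0,0,0,0,18,0],
  ],
)

```text
time: 10.65
position: [0.4594, -0.2331, 0.252]
tool_rot: [-0.977, -2.983, 0.0]
ft_force: [-0.3, -0.0, 0.2]
grip_width: 0.003
grip_force: 0.0
```

```bash
python3 - <<'E'
from h import *
snap('scene','s4')
crop('s4',180,130,480,330,2.6,'c4')
s=ctrl.get_state();print(s['time'],s['position'],s['ft_force'])
C=np.array([.5035,-.265,0]);ux=np.array([.807,-.591,0]);uy=np.array([.591,.807,0])
for th in(0,.08,.15):
  e=C+.08*ux+[0,0,.07]-ux*np.cos(th)*.162+np.array([0,0,.162*np.sin(th)+.007])
  print(th,[((proj('s4',e+k*.127*uy)-[180,130])*2.6).round(1) for k in(1,-1)])
E
```

```text
10.7 [ 0.45929423 -0.23310989  0.25184463] [-0.09959311 -0.15979186 -0.42530085]
0 [array([380.8, 218.1]), array([442.6, 376.6])]
0.08 [array([381.5, 206.4]), array([443.9, 363.1])]
0.15 [array([383. , 196.1]), array([446.1, 351.1])]
```

View pics/c4.png

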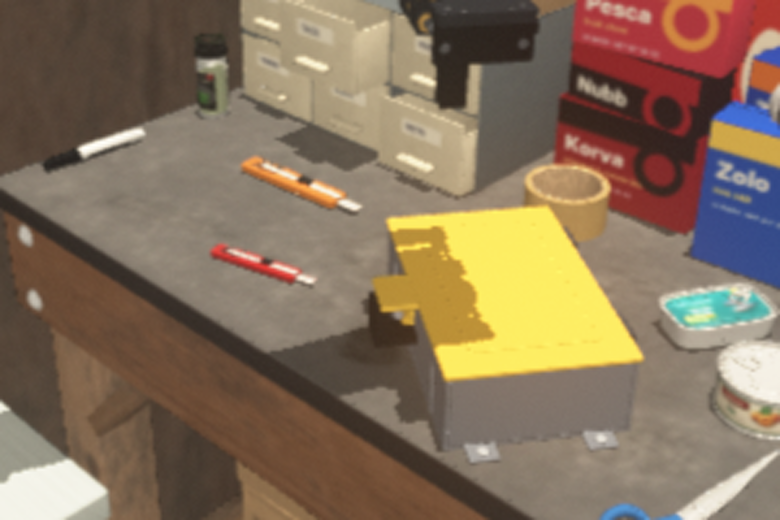

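The lid stays down with the fingers gone. Its front corners at crop (388,219) and (447,378) match the shut prediction, and the bystanders are where they were. I'm handing in.

```bash
python3 -c "
from bench import ctrl
print(ctrl.close_job())"
```

```text
the job is handed in; nothing more can be done
None
```

The larger red cutter is in the grey box, the yellow lid stayed shut behind its catch after I backed off, and the job is handed in at about 11 s; the hand-in returned no verdict.

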